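# Turn a bisque trivet feet-up with a turner for waxing

## Robot

A 7-joint arm with a two-finger parallel gripper is mounted at the origin on the work surface. World frame = base frame: x ahead of the robot, y to its left, z up, the work surface at z = 0. Lengths are in m, angles in rad, forces in N, time in s.
With the tool pointing down it reaches from about 0.4 to 0.9 m from the base axis. Payload 5.6 kg.
Tool frame: the origin (TCP) lies midway between the tips of the shut fingers; the grasp point (between the pads) lies 19 mm behind it; y points along the fingers, z is the direction in which the jaws open and shut, and the axes are right-handed (so a half turn about y gives the same grasp; the last joint's range is limited). The gripper opens to 92 mm and grips with 3 to 60 N. Pads are 20 mm wide; open, the fingers measure 128 mm over their backs; the gripper's body (75 mm by 189 mm) begins 69 mm behind the grasp point.
Start: joints at [-1.167, 0.468, -0.012, 1.603, 0.006, 1.071, -0.056], TCP at [0.281, 0.586, 0.215] pointing down, gripper open.
Joint ranges: [-2.53, 2.53], [-0.31, 2.02], [-1.57, 1.55], [0.28, 2.44], [-1.29, 4.43], [0.15, 1.84], [-2.92, 2.92]. Speed limits (rad/s): [2.57, 2.57, 3.14, 3.14, 3.14, 3.14, 3.14].

## Interface

Orientations are given as a 3x3 rotation matrix whose columns are the frame's x, y, z axes.
In Python, from station import env, effector, solver, viewer, workorder, search_frame, tip_of gives the robot as it stands. Calls block until the motion is done:
- env.reach(position, orientation): joint-space move of the TCP to a pose.
- env.movel(position, frame=None, rate=0.15): straight line of the TCP; frame=None keeps the orientation; rate is the mean speed in m/s.
- env.goto_joints(angles): joint-space move.
- effector.release() and effector.grasp(squeeze=None): open the fingers fully, or close them until they stop; squeeze is the grip in N (None keeps the last).
- env.pause(seconds).
- solver.inverse_kinematics(position, orientation): joint angles nearest the present ones, or None.
- env.sense(): the state.
- viewer.read_camera(name): name is "scene" or "side" or "wrist"; returns (picture, depth): 480x640x3 uint8, red, green, blue; 480x640 float32, m along the optical axis (not along the pixel's ray), 0 where there is no reading.
- viewer.camera_info(name): a dict with "intrinsics" (3x3 intrinsics, pixels), "eye" and "rotation" of the camera in the world; the wrist camera has in their place "T_tool_cam" (4x4, takes a point from camera to tool coordinates, whose origin is the TCP and whose axes are the tool frame's). Camera axes: x right, y up, looking along -z (the intrinsics and any distortion apply to the point x, -y, -z); pixel columns grow to the right and rows downward; lengths in m; the calibration is good to about 2 mm. A picture is of the moment at which its call begins: read the wrist's pose just before it. camera_info takes no time and is no camera call.
A pose or a line that the arm cannot do raises env.PlanningError and nothing moves.
- workorder.finish_job(): hands the job in, once; it reports no verdict.
Trained networks look in the newest picture that a camera, given by its name, has taken for a name from the list of things; names that differ only in an ending like _2 or _b are one class to them, and where a whole thing is asked for, a point or a joint stands for the part that bears it (a point fixed in the world has none). Each returns a list of dicts, best first, with "score" (0 to 1); they miss things now and then, are a little off and sometimes report something else, mostly with a low value. They report only what shows in the picture. A call takes as long as a camera call. They do not tell look-alikes from the thing itself.
- search_frame(camera, name): "at" ([x, y, z] in m, in world coordinates, good to about 4 mm: the middle of the surface that is visible of it).
- tip_of(camera, name): "at" ([x, y, z] in m, in world coordinates, good to about 4 mm: a listed point, or the origin of a listed thing).
The state is a dict: "t": time; "joint_positions": joint angles; "joint_velocities": joint speeds; "tau": joint torques, N m; "ee_pos": TCP position; "tcp_rot": TCP orientation; "wrist_force": force on the tool from outside, world axes, zero at the start; "moment": the same for the moment, N m; "gripper_width": finger opening in m.
Only numpy, scipy, OpenCV 4.12 (cv2) and the standard library are available. Lean on these libraries where they do the work, as an engineer would, in place of code of your own. Each camera call takes 0.05 s, during which the arm holds its last target.

## Task

The clay trivet that still stands on its feet must be turned feet-up for waxing. Take the turner from its rest, slide its blade in under that trivet, lift it clear of the ware board on the blade, and with a turn of the wrist flip it over into the empty middle of the board, so that it lies flat on its face wholly on the board. Fingers leave grease that glaze will not take on, so touch it with the turner only; leave the finished trivet, the wax tub and the wooden rib where they are, and finish by putting the turner back on its rest, handle in the notch and blade flat on the bench.

Things in the scene. Friction and masses are not known exactly. Their poses are not given: they have to be found in the camera images.
- trivet_center (a point): Centre of the slab of the trivet to turn: fired clay, 110 x 110 x 8 mm, 0.17 kg, on four round feet 14 mm across, 5 mm high, centred 45 mm each way from the middle (76 mm free between feet). 9 mm above the board on its feet, 4 mm on its face. x, y along its sides (within 0.12 rad of the board's); z from feet to plain face: up at first, down when turned. Near the board's left or right end.
- trivet_done_center (a point): Centre of the slab of the finished trivet near the other end of the board: same shape, already lying on its face with its feet pointing up. To be left alone.
- board: Plywood ware board, fixed, 240 mm deep (x) by 460 mm wide (y) by 20 mm thick. Origin at the centre of its underside, on the bench; z up.
- turner_blade (a point): Centre of the turner's flat steel blade: 116 mm long (x), 64 mm wide (y), 2 mm thick (1 mm either side of this point). x points to the free front edge, z up when the blade lies flat. From the rear edge a steel neck 18 mm wide rises steeply backwards (62 mm up over 36 mm) to the handle.
- turner_grip (a point): Where to hold the turner, on its handle's axis: 120 mm behind, 61 mm above the blade's centre, same axes. The wooden handle runs parallel to the blade (along x), 98 to 223 mm behind its centre; regular eight-sided section, 22 mm across flats, so it can be gripped from straight above or leaning 45 degrees to either side. Turner 0.14 kg, balanced about 70 mm behind the blade's centre.
- rest_notch (a point): Middle of the notch floor of the fixed wooden tool rest left of the board, 51 mm above the bench; x is the way the turner points when it lies there, blade flat on the bench, handle's underside on this floor, the blade's centre 195 to 205 mm ahead of this point. The notch is 26 mm long (x), its floor 26 mm wide; its cheeks, 38 mm apart at the floor, lean outwards and end 72 mm above the bench.
- wax_tub: Lidded white wax tub, 100 mm across, 52 mm high, on the bench to the right of the board; origin under its middle. Leave alone.
- rib: Flat wooden shaping rib, 36 x 113 x 6 mm, lying on the bench between the robot and the board; origin under its middle. Leave alone.
Things that resemble listed ones, but are neither listed nor needed, are in the scene too. Of the things that look like the part that bears rest_notch, take the one that is farthest from the robot's base at the start.

How it is judged:
By the outcome, as a careful person would: the job done as asked, in the order asked, and still so for the second after the job is handed in, with the robot touching nothing.
It also fails if it takes over 67 s, if anything falls off the work surface, if the arm or the gripper's body presses on something with over 40 N, if the wrist force passes 120 N, or if a joint passes its speed limit or range.

## Working session

There is one attempt and no reset: what is moved stays moved. The work goes in short steps, each a Python script; the robot and the scene stay as the last script left them, time stands still between calls to the robot, and variables do not carry over. Pictures are saved under pics/ and viewed, and the job is handed in when it is done.

```bash
ls; mkdir -p pics; python3 - <<'E'
from station import env, viewer, search_frame, tip_of
import cv2, numpy as np
for c in ["scene","side","wrist"]:
    p,d=viewer.read_camera(c); cv2.imwrite(f"pics/{c}0.png",p[:,:,::-1]); np.save(f"pics/{c}0.npy",d)
    i=viewer.camera_info(c); print(c,{k:np.round(v,3).tolist() if not isinstance(v,(str,type(None))) else v for k,v in i.items()})
    if c!="wrist":
        for n in ["trivet_center","trivet_done_center","board","turner_blade","turner_grip","rest_notch","wax_tub","rib"]:
            print(n,[(np.round(r["at"],3).tolist(),round(r["score"],2)) for r in tip_of(c,n)])
print(env.sense()["t"])
E
```

```text
pics
scene {'intrinsics': [[538.763, 0.0, 321.262], [0.0, 538.763, 241.908], [0.0, 0.0, 1.0]], 'eye': [1.108, -0.491, 0.93], 'rotation': [[0.582, -0.592, 0.558], [0.813, 0.421, -0.402], [0.003, 0.687, 0.726]]}
trivet_center [([0.624, 0.099, 0.032], 0.94)]
trivet_done_center [([0.667, -0.186, 0.022], 0.65)]
board [([0.65, -0.043, 0.004], 0.93)]
turner_blade [([0.548, 0.405, -0.002], 0.59)]
turner_grip [([0.433, 0.377, 0.06], 0.95)]
rest_notch [([0.361, 0.362, 0.049], 0.84), ([0.304, 0.242, 0.052], 0.82), ([0.226, 0.369, 0.055], 0.79)]
wax_tub [([0.54, -0.413, -0.002], 0.66), ([0.647, -0.042, 0.003], 0.42)]
rib [([0.416, -0.066, 0.001], 0.84)]
side {'intrinsics': [[445.358, 0.0, 322.69], [0.0, 445.358, 237.543], [0.0, 0.0, 1.0]], 'eye': [0.169, -0.531, 0.76], 'rotation': [[0.874, 0.372, -0.313], [-0.486, 0.656, -0.577], [-0.009, 0.656, 0.755]]}
trivet_center [([0.626, 0.1, 0.029], 0.61), ([0.554, 0.397, 0.002], 0.45)]
trivet_done_center [([0.669, -0.185, 0.025], 0.82), ([0.539, -0.42, 0.004], 0.66)]
board [([0.65, -0.048, -0.001], 0.94)]
turner_blade [([0.548, 0.398, 0.001], 0.68)]
turner_grip [([0.431, 0.378, 0.062], 0.84)]
rest_notch [([0.297, 0.245, 0.047], 0.92), ([0.226, 0.375, 0.054], 0.69), ([0.355, 0.359, 0.05], 0.65)]
wax_tub [([0.541, -0.419, 0.002], 0.6)]
rib [([0.42, -0.064, 0.001], 0.86)]
wrist {'intrinsics': [[382.097, 0.0, 320.776], [0.0, 382.097, 240.281], [0.0, 0.0, 1.0]], 'T_tool_cam': [[-0.001, -0.965, -0.262, -0.074], [0.001, 0.262, -0.965, -0.17], [1.0, -0.001, 0.001, 0.001], [0.0, 0.0, 0.0, 1.0]]}
0.95
```

View pics/scene0.png

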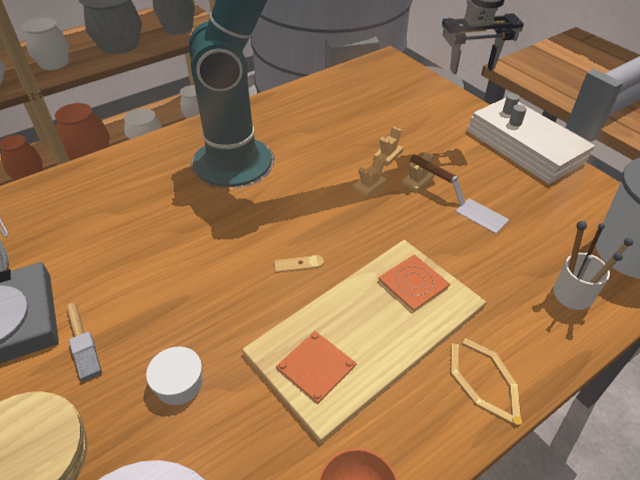

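View pics/side0.png

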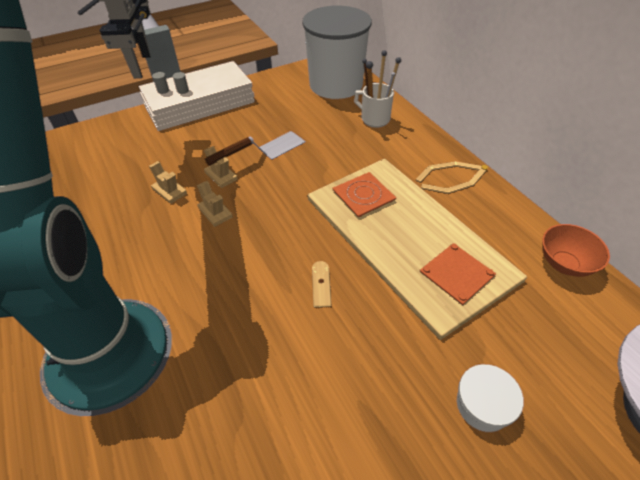

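View pics/wrist0.png

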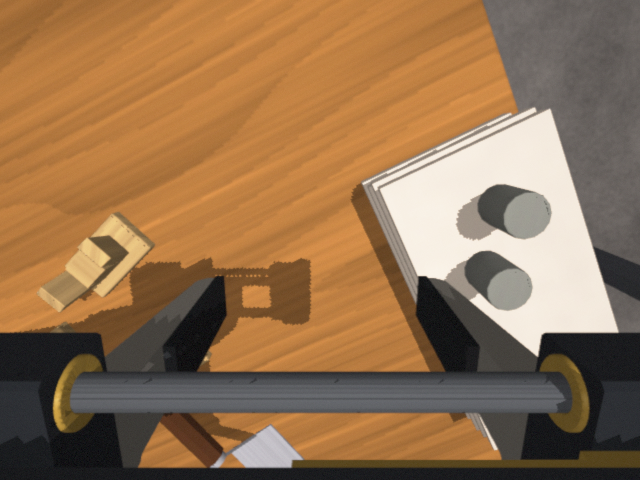

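```bash
cat > geo.py <<'E'
import numpy as np, cv2
from station import viewer
def cloud(cam, depth):
    i=viewer.camera_info(cam); K=np.array(i["intrinsics"]); R=np.array(i["rotation"]); e=np.array(i["eye"])
    v,u=np.mgrid[0:480,0:640]
    P=np.stack([(u-K[0,2])/K[0,0]*depth, -(v-K[1,2])/K[1,1]*depth, -depth],-1)
    return P@R.T+e
def proj(cam,p):
    i=viewer.camera_info(cam); K=np.array(i["intrinsics"]); R=np.array(i["rotation"]); e=np.array(i["eye"])
    q=(np.asarray(p)-e)@R; x=np.array([q[0],-q[1],-q[2]]); return (K@x)[:2]/x[2]
def rect(pts):
    (c,s,a)=cv2.minAreaRect(pts.astype(np.float32)*1000); return np.round(np.array(c)/1000,4),np.round(s,1),round(a,2)
E
python3 - <<'E'
import cv2,numpy as np
from geo import *
for c in ["scene","side"]:
    im=cv2.imread(f"pics/{c}0.png"); d=np.load(f"pics/{c}0.npy"); P=cloud(c,d)
    hsv=cv2.cvtColor(im,cv2.COLOR_BGR2HSV)
    X,Y,Z=P[...,0],P[...,1],P[...,2]
    inb=(X>.45)&(X<.85)&(Y>-.33)&(Y<.25)&(d>0)
    red=inb&(hsv[...,0]<10)&(hsv[...,1]>140)
    print(c,"bench z",np.median(Z[(X>.4)&(X<.5)&(Y>-.3)&(Y<-.1)]))
    b=inb&(Z>.014)&(Z<.05); 
    print("board",rect(P[b&(Z<.045)][:,:2]), "z",np.median(Z[b&~red]))
    for nm,lo,hi in (("L",0,.25),("R",-.33,-.08)):
        m=red&(Y>lo)&(Y<hi); n,l,st,_=cv2.connectedComponentsWithStats(m.astype(np.uint8)); k=1+st[1:,4].argmax(); m=l==k
        z=Z[m]; print(nm,m.sum(),"z med",np.median(z)); t=m&(np.abs(Z-np.median(z))<.0025)
        t=cv2.morphologyEx(t.astype(np.uint8),cv2.MORPH_OPEN,np.ones((3,3)))>0
        print("  ",rect(P[t][:,:2]), "mean",P[t].mean(0).round(4))
    # turner blade
    m=(X>.45)&(X<.68)&(Y>.3)&(Y<.5)&(hsv[...,1]<70)&(d>0)
    n,l,st,_=cv2.connectedComponentsWithStats(m.astype(np.uint8)); k=1+st[1:,4].argmax(); m=l==k
    t=m&(Z<.006); print("blade",t.sum(),rect(P[t][:,:2]),P[t].mean(0).round(4))
    h=(X>.3)&(X<.6)&(Y>.3)&(Y<.5)&(Z>.054)&(Z<.085)&(hsv[...,2]<130); print("handle",h.sum(),rect(P[h][:,:2]),np.percentile(Z[h],[5,50,95]))
    x0,y0=proj(c,[.45,.36,.03]).astype(int); cr=im[max(0,y0-75):y0+75,max(0,x0-100):x0+100]; cv2.imwrite(f"pics/{c}_rest.png",cv2.resize(cr,None,fx=4,fy=4,interpolation=2))
    x0,y0=proj(c,[.625,.1,.03]).astype(int); cr=im[max(0,y0-60):y0+60,max(0,x0-80):x0+80]; cv2.imwrite(f"pics/{c}_triv.png",cv2.resize(cr,None,fx=5,fy=5,interpolation=2))
E
```

```text
scene bench z 0.0013676107252837966
board (array([ 0.6822, -0.0593]), array([301. , 501.4]), 5.13) z 0.02153573778859119
L 1143 z med 0.034346679133106295
   (array([0.6309, 0.1186]), array([ 70.7, 123.6]), 66.87) mean [0.6175 0.1276 0.0345]
R 1740 z med 0.02936466493581963
   (array([ 0.6777, -0.2092]), array([42.9, 84.4]), 72.05) mean [ 0.6932 -0.2072  0.0292]
blade 768 (array([0.5527, 0.4011]), array([117.3,  72.2]), 13.94) [0.5543 0.4001 0.0032]
handle 530 (array([0.3956, 0.3771]), array([133.3,  72.3]), 24.15) [0.05787115 0.06915925 0.07552685]
side bench z 0.0008949635816666301
board (array([ 0.6817, -0.0618]), array([304.1, 503.9]), 5.01) z 0.021192343040660866
L 1362 z med 0.03449476994072437
   (array([0.6224, 0.0996]), array([107. , 108.5]), 2.39) mean [0.6237 0.0981 0.0345]
R 2247 z med 0.029056067291980403
   (array([ 0.6661, -0.1881]), array([108. , 106.5]), 11.16) mean [ 0.6649 -0.1887  0.029 ]
blade 562 (array([0.5502, 0.4025]), array([120. ,  70.1]), 11.79) [0.5506 0.3995 0.0036]
handle 591 (array([0.3945, 0.3538]), array([ 71.3, 132.2]), 82.03) [0.05865786 0.06997927 0.07583527]
```

```bash
python3 - <<'E'
import cv2,numpy as np
a=[cv2.resize(cv2.imread(f"pics/{c}_{n}.png"),(400,300)) for c in("scene","side") for n in("rest","triv")]
cv2.imwrite("pics/crop0.png",np.vstack([np.hstack(a[:2]),np.hstack(a[2:])]))
E
```

```text
(no output)
```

View pics/crop0.png

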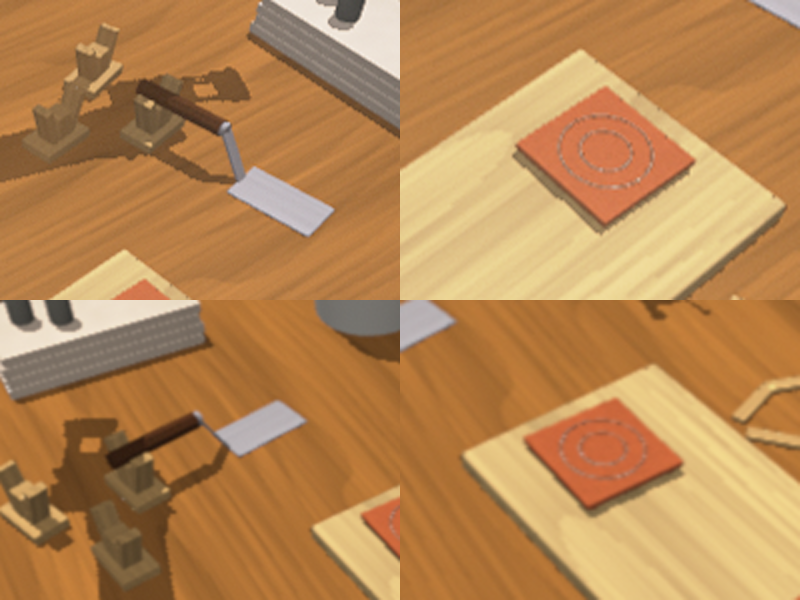

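```bash
cat >> geo.py <<'E'
from scipy.optimize import minimize
def projN(cam,P):
    i=viewer.camera_info(cam); K=np.array(i["intrinsics"]); R=np.array(i["rotation"]); e=np.array(i["eye"])
    q=(np.asarray(P)-e)@R; return np.stack([K[0,0]*q[:,0]/-q[:,2]+K[0,2], K[1,1]*-q[:,1]/-q[:,2]+K[1,2]],-1)
def boxpts(p,L,W,z0,z1):
    c,s=np.cos(p[2]),np.sin(p[2]); o=[]
    for z in (z0,z1):
        for a,b in((1,1),(1,-1),(-1,-1),(-1,1)):
            o.append([p[0]+c*a*L/2-s*b*W/2,p[1]+s*a*L/2+c*b*W/2,z])
    return np.array(o)
def sil(cam,p,L,W,z0,z1,up=4):
    h=cv2.convexHull(projN(cam,boxpts(p,L,W,z0,z1)).astype(np.float32))
    m=np.zeros((480,640),np.uint8); cv2.fillConvexPoly(m,np.round(h*16).astype(np.int32),255,cv2.LINE_AA,4); return m.astype(float)/255
def fit(masks,p0,L,W,z0,z1):
    def cost(p):
        r=0
        for c,m in masks.items():
            s=sil(c,p,L,W,z0,z1); r+=1-np.minimum(s,m).sum()/np.maximum(s,m).sum()
        return r/len(masks)
    best=None
    for dy in(-.08,0,.08):
        q=np.array(p0)+[0,0,dy]
        r=minimize(cost,q,method="Nelder-Mead",options=dict(initial_simplex=q+np.vstack([np.zeros(3),np.diag([.01,.01,.06])]),xatol=2e-5,fatol=1e-5,maxiter=300))
        if best is None or r.fun<best.fun: best=r
    return best.x.round(4),round(best.fun,3)
def comp(m,cam,p):
    u,v=proj(cam,p).astype(int); n,l=cv2.connectedComponents(m.astype(np.uint8)); k=l[v,u]; return (l==k).astype(float) if k else None
def redmask(im):
    f=im.astype(int); return (f[...,2]>90)&(f[...,2]-f[...,1]>75)&(f[...,1]-f[...,0]<40)
def greymask(im):
    f=im.astype(int); return (f.max(-1)-f.min(-1)<45)&(f.max(-1)>120)
E
python3 - <<'E'
from geo import *
M={k:{} for k in("L","R","blade")}
for c in("scene","side"):
    im=cv2.imread(f"pics/{c}0.png"); r=redmask(im); g=greymask(im)
    for k,p,m in(("L",[.62,.1,.033],r),("R",[.668,-.187,.028],r),("blade",[.55,.4,.002],g)):
        q=comp(m,c,p); print(c,k,None if q is None else q.sum()); M[k][c]=q
    cv2.imwrite(f"pics/m_{c}.png",((M["L"][c]+M["R"][c]+M["blade"][c])*255).astype(np.uint8))
    
for k,p0,a in(("L",[.62,.1,.05],(.11,.11,.025,.033)),("R",[.668,-.187,.18],(.11,.11,.02,.028)),("blade",[.55,.4,.2],(.116,.064,0,.002))):
    print(k,fit(M[k],p0,*a),[fit({c:M[k][c]},p0,*a) for c in M[k]])
E
```

```text
scene L None
scene R None
scene blade 995.0Traceback (most recent call last):
  File "<stdin>", line 7, in <module>
TypeError: unsupported operand type(s) for +: 'NoneType' and 'NoneType'
```

```bash
python3 - <<'E'
from geo import *
for c in("scene","side"):
    im=cv2.imread(f"pics/{c}0.png")
    for p in([.62,.1,.033],[.668,-.187,.028],[.55,.4,.002],[.65,-.04,.02],[.45,.1,0]):
        u,v=proj(c,p).astype(int); print(c,(u,v),im[v,u],im[v+6,u+6], im[v-8,u])
E
```

```text
scene (np.int64(411), np.int64(278)) [ 80 121 213] [ 79 121 215] [ 75 116 210]
scene (np.int64(315), np.int64(363)) [ 79 122 213] [ 79 124 216] [ 77 117 207]
scene (np.int64(480), np.int64(214)) [193 188 195] [192 188 196] [190 185 191]
scene (np.int64(369), np.int64(322)) [144 206 232] [140 202 229] [135 194 224]
scene (np.int64(361), np.int64(242)) [ 76 131 191] [ 71 122 178] [ 68 129 189]
side (np.int64(362), np.int64(193)) [ 59 103 203] [ 68 107 196] [ 69 107 195]
side (np.int64(457), np.int64(271)) [ 62 104 204] [ 60 104 205] [ 60 102 203]
side (np.int64(281), np.int64(145)) [182 178 186] [ 94 108 135] [177 176 183]
side (np.int64(407), np.int64(230)) [133 200 233] [133 202 233] [128 193 227]
side (np.int64(298), np.int64(229)) [ 54 117 179] [ 51 109 169] [ 54 116 178]
```

```bash
cat >> geo.py <<'E'
def redmask(im):
    f=cv2.GaussianBlur(im,(3,3),0).astype(float); m=(f[...,2]>70)&(f[...,1]/f[...,2]<.70)&(f[...,0]/f[...,2]<.48)
    return cv2.morphologyEx(m.astype(np.uint8),cv2.MORPH_CLOSE,np.ones((5,5)))
E
cat > est.py <<'E'
from geo import *
M={k:{} for k in("L","R","blade")}
import sys
for c in("scene","side"):
    im=cv2.imread(f"pics/{c}{sys.argv[1]}.png"); r=redmask(im); g=greymask(im)
    for k,p,m in(("L",[.62,.1,.033],r),("R",[.668,-.187,.028],r),("blade",[.55,.4,.002],g)):
        q=comp(m,c,p); print(c,k,None if q is None else q.sum()); M[k][c]=q
    cv2.imwrite(f"pics/m_{c}.png",((M["L"][c]+M["R"][c]+M["blade"][c])*255).astype(np.uint8))
for k,p0,a in(("L",[.62,.1,.05],(.11,.11,.025,.033)),("R",[.668,-.187,.18],(.11,.11,.02,.028)),("blade",[.55,.4,.2],(.116,.064,0,.002))):
    print(k,fit(M[k],p0,*a),[fit({c:M[k][c]},p0,*a) for c in M[k]])
E
python3 est.py 0; python3 -c "
import cv2,numpy as np
cv2.imwrite('pics/m2.png',np.hstack([cv2.resize(cv2.imread('pics/m_%s.png'%c),(400,300)) for c in('scene','side')]))"
```

```text
scene L 2068.0
scene R 2980.0
scene blade 995.0
side L 162861.0
side R 2435.0
side blade 619.0
L (array([0.6242, 0.1042, 0.0436]), np.float64(0.546)) [(array([0.6238, 0.1042, 0.0575]), np.float64(0.102)), (array([0.6264, 0.1045, 0.0092]), np.float64(0.99))]
R (array([ 0.6682, -0.1851,  0.2069]), np.float64(0.084)) [(array([ 0.6669, -0.1853,  0.2184]), np.float64(0.085)), (array([ 0.6708, -0.1842,  0.2187]), np.float64(0.078))]Traceback (most recent call last):
  File "est.py", line 10, in <module>
    print(k,fit(M[k],p0,*a),[fit({c:M[k][c]},p0,*a) for c in M[k]])
                             ~~~^^^^^^^^^^^^^^^^^^^
  File "geo.py", line 35, in fit
    r=minimize(cost,q,method="Nelder-Mead",options=dict(initial_simplex=q+np.vstack([np.zeros(3),np.diag([.01,.01,.06])]),xatol=2e-5,fatol=1e-5,maxiter=300))
    res = _minimize_neldermead(fun, x0, args, callback, bounds=bounds,
                               **options)
    fsim[j] = func(sim[j])
              ~~~~^^^^^^^^
    fx = function(np.copy(x), *(wrapper_args + args))
  File "geo.py", line 30, in cost
    s=sil(c,p,L,W,z0,z1); r+=1-np.minimum(s,m).sum()/np.maximum(s,m).sum()
  File "geo.py", line 24, in sil
    h=cv2.convexHull(projN(cam,boxpts(p,L,W,z0,z1)).astype(np.float32))
                     ~~~~~^^^^^^^^^^^^^^^^^^^^^^^^^
  File "geo.py", line 15, in projN
    i=viewer.camera_info(cam); K=np.array(i["intrinsics"]); R=np.array(i["rotation"]); e=np.array(i["eye"])
ValueError: time passes only in moves, steps and waits
```

View pics/m2.png

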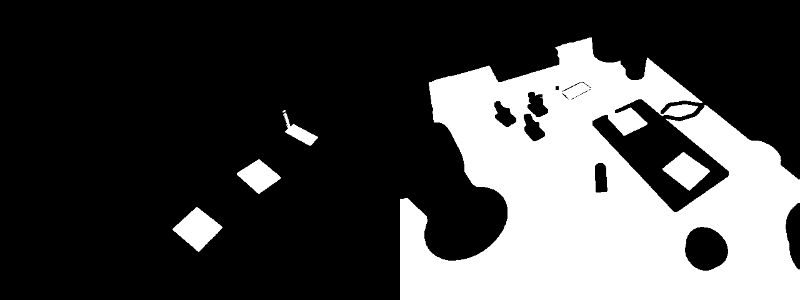

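```bash
cat >> geo.py <<'E'
class _C:
    pass
import json
_cache={c:{k:np.array(v) if not isinstance(v,str) else v for k,v in viewer.camera_info(c).items()} for c in("scene","side","wrist")}
class viewer2:
    camera_info=staticmethod(lambda c:_cache[c])
viewer=viewer2
TH=dict(scene=.64,side=.585)
def redmask(im,c):
    f=im.astype(float); m=(f[...,2]>60)&(f[...,1]/f[...,2]<TH[c])&(f[...,2]>f[...,0]+40)
    m=cv2.morphologyEx(m.astype(np.uint8),cv2.MORPH_CLOSE,np.ones((5,5)))
    return cv2.morphologyEx(m,cv2.MORPH_OPEN,np.ones((3,3)))
def greymask(im):
    f=im.astype(int); m=(f.max(-1)-f.min(-1)<45)&(f.max(-1)>120)
    return cv2.morphologyEx(m.astype(np.uint8),cv2.MORPH_OPEN,np.ones((9,9)))
E
sed -i 's/redmask(im)/redmask(im,c)/' est.py
python3 est.py 0; python3 -c "
import cv2,numpy as np
cv2.imwrite('pics/m3.png',np.hstack([cv2.resize(cv2.imread('pics/m_%s.png'%c),(400,300)) for c in('scene','side')]))"
```

```text
scene L 2013.0
scene R 2928.0
scene blade 794.0
side L 1487.0
side R 2310.0
side blade 537.0
L (array([0.6239, 0.1054, 0.0537]), np.float64(0.134)) [(array([0.6238, 0.1051, 0.0663]), np.float64(0.125)), (array([0.6282, 0.1065, 0.0425]), np.float64(0.14))]
R (array([ 0.6666, -0.1842,  0.2066]), np.float64(0.114)) [(array([ 0.6666, -0.1843,  0.2024]), np.float64(0.1)), (array([ 0.6722, -0.1827,  0.2108]), np.float64(0.122))]
blade (array([0.552 , 0.4037, 0.2056]), np.float64(0.2)) [(array([0.5509, 0.4026, 0.2275]), np.float64(0.165)), (array([0.5525, 0.405 , 0.2561]), np.float64(0.232))]
```

View pics/m3.png

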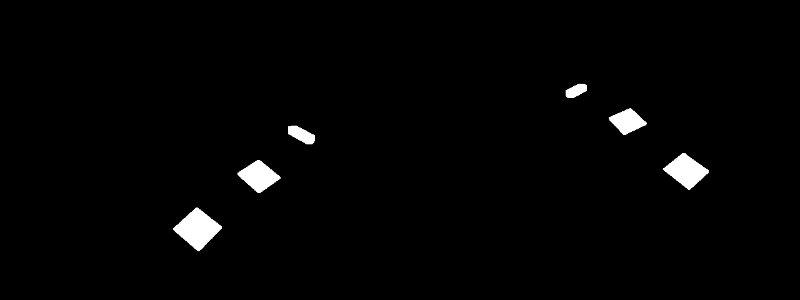

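```bash
python3 - <<'E'
from geo import *
d=np.load("pics/scene0.npy"); P=cloud("scene",d)
for u,v in((470,118),(530,148),(590,155),(548,176),(468,130),(505,100),(517,115),(418,185),(432,175),(405,180),(425,160)): print((u,v),P[v,u].round(3))
d=np.load("pics/side0.npy"); P=cloud("side",d)
for u,v in((142,92),(155,122),(253,98),(250,70),(160,85),(205,140),(218,180)): print((u,v),P[v,u].round(3))
E
```

```text
(470, 118) [0.239 0.687 0.005]
(530, 148) [0.481 0.646 0.058]
(590, 155) [ 0.176  1.759 -0.648]
(548, 176) [0.564 0.634 0.023]
(468, 130) [0.282 0.633 0.008]
(505, 100) [0.318 0.721 0.094]
(517, 115) [0.394 0.68  0.101]
(418, 185) [0.386 0.339 0.015]
(432, 175) [0.377 0.396 0.015]
(405, 180) [0.35  0.325 0.014]
(425, 160) [0.369 0.367 0.073]
(142, 92) [0.274 0.754 0.063]
(155, 122) [0.273 0.661 0.016]
(253, 98) [0.568 0.637 0.015]
(250, 70) [ 0.972  1.803 -0.548]
(160, 85) [0.324 0.718 0.089]
(205, 140) [0.373 0.526 0.003]
(218, 180) [0.343 0.335 0.015]
```

```bash
cat >> geo.py <<'E'
def add_wrist(s):
    T=_cache["wrist"]["T_tool_cam"]; R=np.array(s["tcp_rot"]); p=np.array(s["ee_pos"])
    _cache["wrist"]["rotation"]=R@T[:3,:3]; _cache["wrist"]["eye"]=R@T[:3,3]+p
def shot(n,cams=("wrist",)):
    import station
    s=station.env.sense(); add_wrist(s); out={}
    for c in cams:
        p,d=station.viewer.read_camera(c); im=np.ascontiguousarray(p[:,:,::-1]); cv2.imwrite(f"pics/{c}{n}.png",im); np.save(f"pics/{c}{n}.npy",d); out[c]=(im,d)
    np.savez(f"pics/pose{n}.npz",R=s["tcp_rot"],p=s["ee_pos"]); return out
def loadw(n):
    z=np.load(f"pics/pose{n}.npz"); add_wrist(dict(tcp_rot=z["R"],ee_pos=z["p"]))
def draw(im,cam,P,col=(255,0,255),closed=True):
    q=projN(cam,P); cv2.polylines(im,[np.round(q*16).astype(np.int32)],closed,col,1,cv2.LINE_AA,4)
E
python3 - <<'E'
from plan import *; from geo import *
from station import env
p,R=tool(np.array([.551,.401,.001]),Rz(.205),np.pi/4,-1,back=-.13)
env.reach(p,R); s=env.sense(); print(s["t"],s["ee_pos"],s["joint_positions"])
shot(1)
E
```

```text
2.875 [0.4148016  0.46659198 0.15397015] [-1.49786135  0.93899226  0.66367767  1.33958872  0.04825798  1.54609364
 -2.29024871]
```

View pics/wrist1.png

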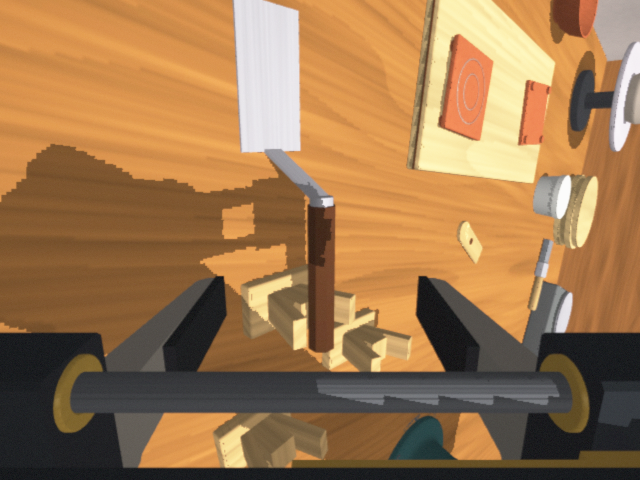

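```bash
cat > est2.py <<'E'
from geo import *
loadw(1); im=cv2.imread("pics/wrist1.png")
TH["wrist"]=.62
g=comp(greymask(im),"wrist",[.55,.4,.002]); 
r=comp(redmask(im,"wrist"),"wrist",[.624,.1,.033]); 
def sum0(x): return None if x is None else x.sum()
print(sum0(g),sum0(r))
b,f=fit({"wrist":g},[.551,.401,.205],.116,.064,0,.002); print("blade",b,f)
M={"wrist":r}
t,f=fit(M,[.624,.103,.055],.11,.11,.025,.033); print("trivet",t,f)
t2,f=fit(M,[.624,.103,.055],.11,.11,.033,.033); print("trivet face only",t2,f)
draw(im,"wrist",boxpts(b,.116,.064,0,.002)[4:]); draw(im,"wrist",boxpts(t,.11,.11,.025,.033)[4:])
draw(im,"wrist",boxpts([.65,-.045,.09],.24,.46,0,.02)[4:],(0,255,0))
# handle axis
c,s=np.cos(b[2]),np.sin(b[2])
draw(im,"wrist",np.array([[b[0]+c*a,b[1]+s*a,.062] for a in(-.098,-.223)]),(0,255,255),False)
cv2.imwrite("pics/ov1.png",im)
E
python3 est2.py
```

```text
9928.0 3651.0
blade [0.55   0.4008 0.2026] 0.09
trivet [0.6245 0.0982 0.079 ] 0.115
trivet face only [0.623  0.1093 0.0315] 0.057
```

View pics/ov1.png

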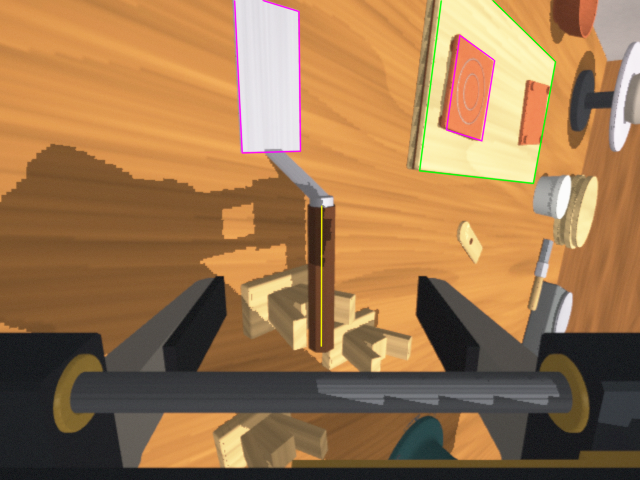

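```bash
python3 - <<'E'
from plan import *; from geo import *
from station import env,effector
p,R=tool(np.array([.550,.4008,.001]),Rz(.2026),np.pi/4,-1,back=.014)
env.movel(p,R,rate=.15); s=env.sense(); print(s["t"],np.round(s["ee_pos"]-p,4),np.round(s["wrist_force"],1))
effector.grasp(55); s=env.sense(); print(s["t"],s["gripper_width"],np.round(s["ee_pos"]-p,4),np.round(s["wrist_force"],1),np.round(s["moment"],2))
np.savez("grip.npz",p=s["ee_pos"],R=s["tcp_rot"])
shot(2,("wrist","scene"))
E
```

```text
4.0333 [0.0002 0.0011 0.0004] [0.6 0.  0.1]
5.1 0.020951360906796664 [ 0.0002 -0.0004  0.0003] [-0.1 -0.8  1.7] [0.29 0.27 0.02]
```

View pics/wrist2.png

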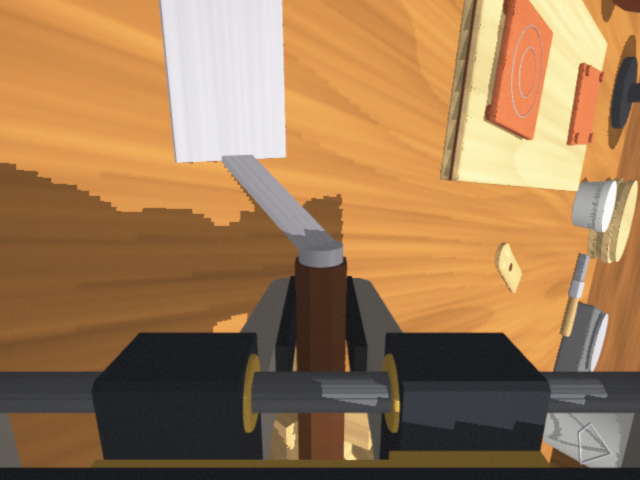

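```bash
python3 - <<'E'
from plan import *; from geo import *
from station import env,effector
p=np.array(env.sense()["ee_pos"])
env.movel(p+[0,0,.06],rate=.12); env.pause(.2); s=env.sense(); print(s["t"],s["gripper_width"],np.round(s["ee_pos"]-p,4),np.round(s["wrist_force"],1),np.round(s["moment"],2))
shot(3)
def corners(n):
    im=cv2.imread(f"pics/wrist{n}.png"); m=greymask(im); loadw(2)
    l=cv2.connectedComponents(m)[1]; m=(l==l[100,220]).astype(np.uint8)
    c=cv2.findContours(m,0,2)[0][0]; 
    print(n,m.sum(),cv2.approxPolyDP(c,6,True)[:,0].tolist(), [ (int(np.where(m[r])[0].min()),int(np.where(m[r])[0].max())) for r in(10,50,100,140)])
corners(2);corners(3)
E
```

```text
6.05 0.02132350717578971 [-0.0004 -0.0003  0.0592] [-0.2 -0.4 -1.3] [ 0.91  0.41 -0.03]
2 21594 [[159, 0], [175, 161], [219, 159], [282, 230], [316, 229], [256, 159], [285, 156], [281, 0]] [(160, 281), (164, 282), (169, 283), (173, 284)]
3 21637 [[159, 0], [175, 161], [219, 160], [282, 231], [309, 232], [313, 219], [256, 160], [284, 157], [281, 1]] [(159, 281), (163, 282), (169, 283), (172, 284)]
```

View pics/wrist3.png

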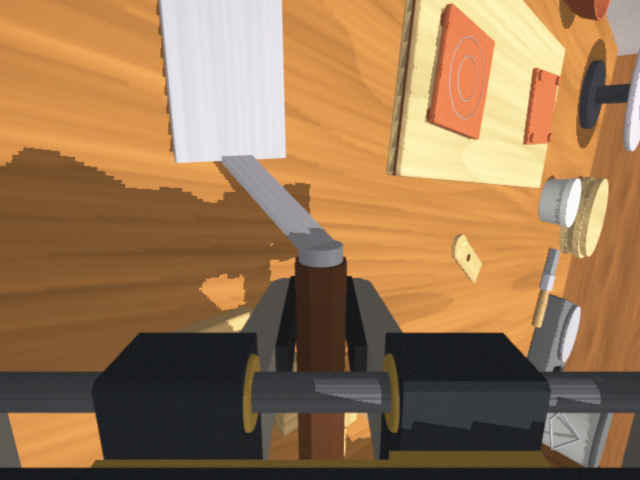

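```bash
cat >> plan.py <<'E'
def H(R,p): M=np.eye(4); M[:3,:3]=R; M[:3,3]=p; return M
def XTB():
    g=np.load("grip.npz"); return np.linalg.inv(H(g["R"],g["p"]))@H(Rz(.2026),[.550,.4008,.001])
def cmd(b,yaw,th=0,pitch=0):
    c,s=np.cos(pitch),np.sin(pitch); Ry=np.array([[c,0,s],[0,1,0],[-s,0,c]])
    M=H(Rz(yaw)@Ry@Rx(th),b)@np.linalg.inv(XTB()); return M[:3,3],M[:3,:3]
def blade(s):
    return H(np.array(s["tcp_rot"]),np.array(s["ee_pos"]))@XTB()
E
python3 - <<'E'
from plan import *; from geo import *
from station import env,effector
p,R=cmd([.60,.26,.13],.055); env.reach(p,R); s=env.sense(); print(s["t"],np.round(blade(s),4)[:3].tolist())
shot(4)
im=cv2.imread("pics/wrist4.png"); draw(im,"wrist",boxpts([.624,.1,.055],.11,.11,.025,.033)[4:]); cv2.imwrite("pics/ov4.png",im)
E
```

```text
6.75 [[0.9986, -0.0537, 0.0003, 0.6], [0.0537, 0.9986, -0.0013, 0.2596], [-0.0002, 0.0013, 1.0, 0.13]]
```

View pics/ov4.png

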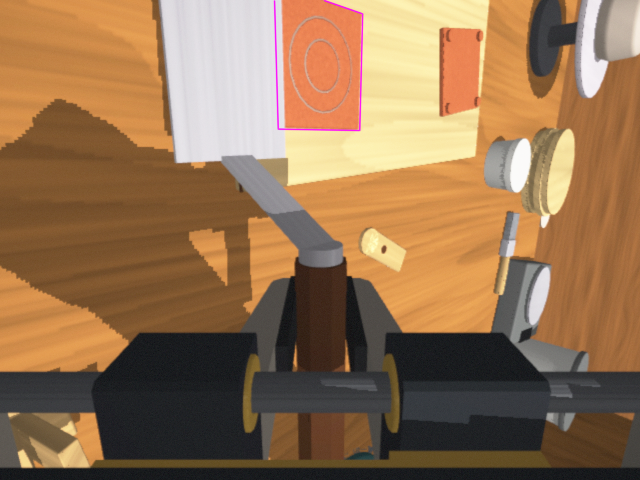

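```bash
cat > est3.py <<'E'
from geo import *
import sys
n=sys.argv[1]; loadw(n); im=cv2.imread(f"pics/wrist{n}.png"); TH["wrist"]=.64
r=comp(redmask(im,"wrist"),"wrist",[.624,.1,.033]); print(r.sum())
for z0 in(.025,.033):
    t,f=fit({"wrist":r},[.624,.1,.055],.11,.11,z0,.033); print(z0,t,f)
draw(im,"wrist",boxpts([.624,.1,.055],.11,.11,.025,.033)[4:],(0,255,255)); draw(im,"wrist",boxpts(t,.11,.11,.025,.033)[4:])
x,y,w,h=cv2.boundingRect(r.astype(np.uint8)); cr=im[max(0,y-20):y+h+20,max(0,x-20):x+w+20]; f=min(800/cr.shape[1],600/cr.shape[0]); cv2.imwrite(f"pics/ov{n}.png",cv2.resize(cr,None,fx=f,fy=f,interpolation=2))
E
python3 - <<'E'
from plan import *; from geo import *
from station import env,effector
p,R=cmd([.60,.32,.13],.055); env.movel(p,R,rate=.2); s=env.sense(); print(s["t"],np.round(blade(s),4)[:3].tolist())
env.pause(.1)
shot(5)
E
python3 est3.py 5
```

```text
7.25 [[0.9983, -0.0583, 0.001, 0.5991], [0.0583, 0.9983, 0.0014, 0.3217], [-0.001, -0.0014, 1.0, 0.1289]]
8302.0
0.025 [0.6237 0.0986 0.0569] 0.069
0.033 [0.6235 0.1057 0.0341] 0.043
```

View pics/ov5.png

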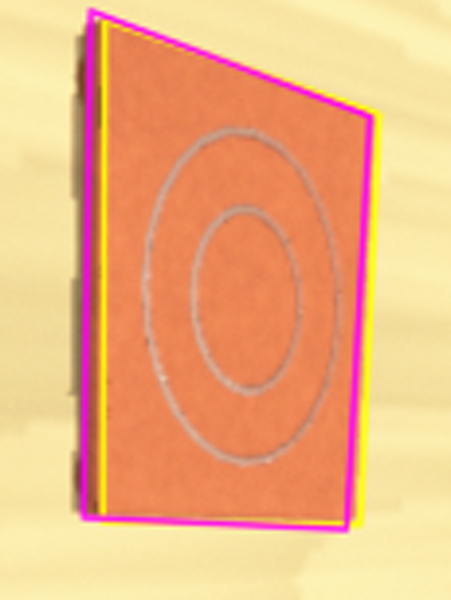

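```bash
python3 - <<'E'
from geo import *
from scipy.optimize import least_squares
for n in (5,4):
    loadw(n); im=cv2.imread(f"pics/wrist{n}.png"); f=im.astype(float)
    m=((f[...,2]>200)&(f[...,1]/f[...,2]<.66)).astype(np.uint8)
    m=cv2.morphologyEx(m,cv2.MORPH_CLOSE,np.ones((5,5)))
    q=comp(m,"wrist",[.624,.1,.033]); print(n,q.sum())
    if n==5:
        for zz in(.033,.035): print(zz,fit({"wrist":q},[.624,.1,.055],.11,.11,zz,zz))
        print(fit({"wrist":q},[.624,.1,.055],.108,.108,.033,.033))
        c=cv2.findContours(q.astype(np.uint8),0,2)[0][0]; a=cv2.approxPolyDP(c,5,True)[:,0].astype(float); print(a.tolist())
        K=_cache["wrist"]["intrinsics"];R=_cache["wrist"]["rotation"];e=_cache["wrist"]["eye"]
        for u,v in a:
            d=R@np.array([(u-K[0,2])/K[0,0],-(v-K[1,2])/K[1,1],-1]); print((e+d*(.033-e[2])/d[2]).round(4))
im=cv2.imread("pics/scene0.png"); 
for c in("scene","side"):
    im=cv2.imread(f"pics/{c}0.png"); f=im.astype(float); print([f[v,u] for u,v in [tuple(proj(c,p).astype(int)) for p in([.624,.1,.033],)]])
    t={"scene":150,"side":150}[c]
    m=((f[...,2]>t)&(f[...,1]/f[...,2]<TH[c])).astype(np.uint8); m=cv2.morphologyEx(m,cv2.MORPH_CLOSE,np.ones((5,5)))
    q=comp(m,c,[.624,.1,.033]); print(c,q.sum(),fit({c:q},[.624,.1,.055],.11,.11,.033,.033))
E
```

```text
5 7837.0
0.033 (array([0.6241, 0.1012, 0.051 ]), np.float64(0.049))
0.035 (array([0.6229, 0.1031, 0.0495]), np.float64(0.06))
(array([0.6244, 0.1022, 0.0506]), np.float64(0.021))
[[325.0, 5.0], [325.0, 130.0], [388.0, 132.0], [394.0, 29.0]]Traceback (most recent call last):
  File "<stdin>", line 12, in <module>
NameError: name '_cache' is not defined
```

```bash
cat >> plan.py <<'E'
TC=np.array([.624,.1015,0]); TY=.051
def along(d,z): return TC+np.array([np.cos(TY)*d,np.sin(TY)*d,z])
E
python3 - <<'E'
from plan import *; from geo import *
from station import env,effector
p,R=cmd(along(-.137,.09),TY); env.reach(p,R)
p,R=cmd(along(-.137,.0235),TY); env.movel(p,R,rate=.1); env.pause(.3); s=env.sense(); print(s["t"],np.round(blade(s),4)[:3].tolist(),np.round(s["wrist_force"],1),np.round(s["moment"],2))
shot(6,("wrist","side","scene"))
E
```

```text
9.5167 [[0.9987, -0.0511, -0.0003, 0.4873], [0.0511, 0.9987, -0.0008, 0.0948], [0.0004, 0.0008, 1.0, 0.0238]] [-1.   0.6 -1.2] [0.9  0.29 0.03]
```

```bash
python3 - <<'E'
from geo import *
import cv2
a=[]
for c in("side","scene"):
    im=cv2.imread(f"pics/{c}6.png"); x,y=proj(c,[.56,.1,.03]).astype(int); a.append(cv2.resize(im[y-70:y+70,x-95:x+95],(400,295),interpolation=2))
w=cv2.resize(cv2.imread("pics/wrist6.png"),(400,300))
cv2.imwrite("pics/c6.png",np.vstack([np.hstack(a),np.hstack([w,w*0])]))
E
```

```text
(no output)
```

View pics/c6.png

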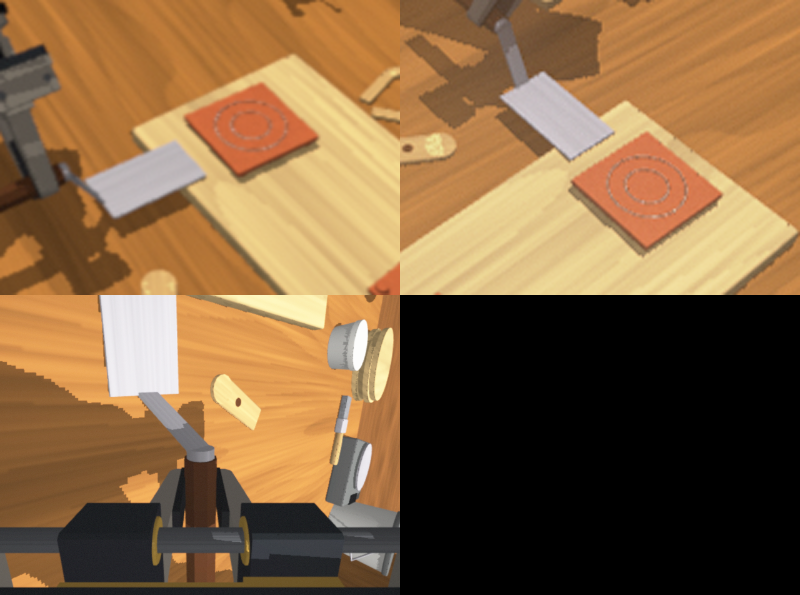

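```bash
python3 - <<'E'
from geo import *
for c,z in(("scene",.0248),("side",.0248)):
    im=cv2.imread(f"pics/{c}6.png"); f=im.astype(float)
    m=((f[...,2]>140)&(f[...,1]/f[...,2]<TH[c])).astype(np.uint8); m=cv2.morphologyEx(m,cv2.MORPH_CLOSE,np.ones((5,5)))
    t=comp(m,c,[.624,.1,.033]); 
    g=comp((((f.max(-1)-f.min(-1))<50)&(f.max(-1)>120)).astype(np.uint8),c,[.5,.095,.024])
    g=cv2.morphologyEx(g,cv2.MORPH_OPEN,np.ones((5,5)))
    tt,e=fit({c:t},[.624,.1,.051],.11,.11,.033,.033); b,e2=fit({c:g},[.487,.095,.051],.116,.064,.0228,.0248)
    d=tt-b; print(c,t.sum(),g.sum(),tt,e,b,e2,"lateral",-np.sin(.051)*d[0]+np.cos(.051)*d[1],"ahead",d[0])
E
```

```text
scene 2002.0 1215.0 [0.6264 0.1004 0.0439] 0.068 [0.488  0.0952 0.0425] 0.149 lateral -0.001862101715838011 ahead 0.13839999999999997
side 1451.0 1058.0 [0.624  0.1008 0.0602] 0.087 [0.4887 0.0968 0.0443] 0.092 lateral -0.0029025099815061274 ahead 0.13529999999999998
```

```bash
sed -i 's/^TC=.*/TC=np.array([.624,.1003,0]); TY=.050/; s/; TY=.051//' plan.py; tail -3 plan.py; python3 - <<'E'
from plan import *; from geo import *
from station import env,effector
dz=0
for d in(-.137,-.075,-.04):
    p,R=cmd(along(d,.0223+dz),TY); env.movel(p,R,rate=.06); env.pause(.1); s=env.sense(); B=blade(s); dz+=.0223-B[2,3]
    print(s["t"],np.round(B,4)[:3].tolist(),np.round(s["wrist_force"],1),np.round(s["moment"],2))
shot(7,("side","scene"))
a=[]
for c in("side","scene"):
    im=cv2.imread(f"pics/{c}7.png"); x,y=proj(c,[.60,.1,.03]).astype(int); a.append(cv2.resize(im[y-50:y+50,x-66:x+66],(400,300),interpolation=2))
cv2.imwrite("pics/c7.png",np.hstack(a))
E
```

```text
return H(np.array(s["tcp_rot"]),np.array(s["ee_pos"]))@XTB()
TC=np.array([.624,.1003,0]); TY=.050
def along(d,z): return TC+np.array([np.cos(TY)*d,np.sin(TY)*d,z])
10.0167 [[0.9988, -0.0499, -0.0, 0.4872], [0.0499, 0.9988, 0.0001, 0.0934], [0.0, -0.0001, 1.0, 0.0223]] [ 0.4 -0.6 -1.3] [ 0.9   0.21 -0.02]
11.3 [[0.9987, -0.0503, 0.0004, 0.5487], [0.0503, 0.9987, 0.0001, 0.0967], [-0.0004, -0.0001, 1.0, 0.0222]] [-0.2  0.1 -1.2] [ 0.88  0.31 -0.04]
12.1333 [[0.9988, -0.0499, 0.0005, 0.5836], [0.0499, 0.9988, 0.0002, 0.0982], [-0.0005, -0.0002, 1.0, 0.0222]] [-0.5  0.6 -1.6] [ 0.86  0.28 -0.05]
```

View pics/c7.png

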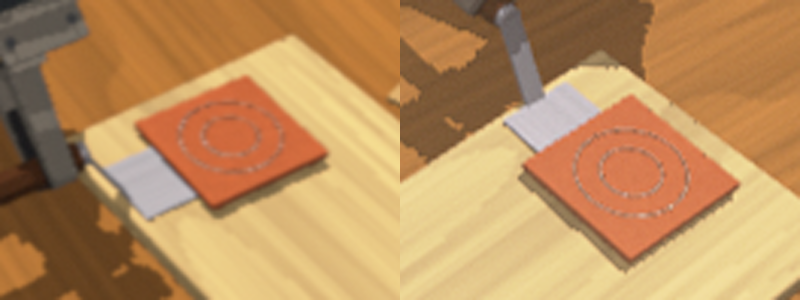

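```bash
python3 - <<'E'
from plan import *; from geo import *
from station import env,effector
for d in(-.02,-.002):
    p,R=cmd(along(d,.0223),TY); env.movel(p,R,rate=.06); s=env.sense(); B=blade(s)
    print(s["t"],np.round(B,4)[:3,3].tolist(),np.round(s["wrist_force"],1),np.round(s["moment"],2))
p,R=cmd(along(-.002,.04),TY); env.movel(p,R,rate=.04); env.pause(.1); s=env.sense(); print(s["t"],np.round(blade(s),4)[:3].tolist(),np.round(s["wrist_force"],1),np.round(s["moment"],2))
shot(8,("side","scene"))
a=[]
for c in("side","scene"):
    im=cv2.imread(f"pics/{c}8.png"); x,y=proj(c,[.60,.1,.04]).astype(int); a.append(cv2.resize(im[y-60:y+60,x-80:x+80],(400,300),interpolation=2))
cv2.imwrite("pics/c8.png",np.hstack(a))
E
```

```text
12.7167 [0.6042, 0.0989, 0.0223] [-0.7 -0.2 -2.1] [0.86 0.24 0.01]
13.1667 [0.6222, 0.0999, 0.0223] [-0.2  0.3 -1.4] [ 0.94  0.23 -0.04]
13.8583 [[0.9987, -0.0501, 0.0003, 0.6218], [0.0501, 0.9987, 0.0, 0.1003], [-0.0003, 0.0, 1.0, 0.0398]] [ 1.1  0.2 -3. ] [1.17 0.52 0.04]
```

View pics/c8.png

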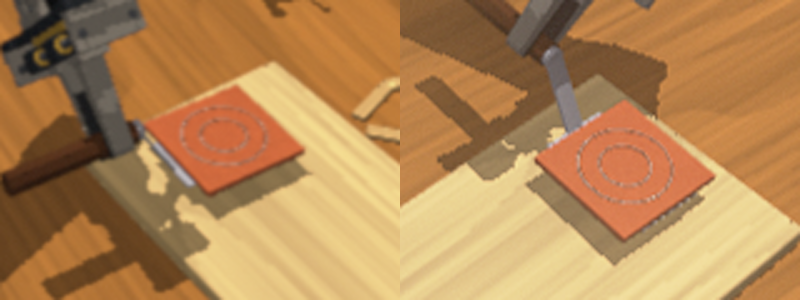

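```bash
python3 - <<'E'
from geo import *
C=viewer.camera_info("scene"); K,R,e=C["intrinsics"],C["rotation"],C["eye"]
im=cv2.imread("pics/scene0.png"); f=im.astype(float)
m=((f[...,1]/f[...,2]>.78)&(f[...,2]>150)&(f[...,0]/f[...,2]<.75)).astype(np.uint8)
m=np.maximum(m,redmask(im,"scene")); m=cv2.morphologyEx(m,cv2.MORPH_CLOSE,np.ones((9,9))); q=comp(m,"scene",[.65,-.04,.02]); print(q.sum())
print(fit({"scene":q},[.65,-.045,.1],.24,.46,.02,.02),fit({"scene":q},[.65,-.045,.1],.24,.46,.0,.02))
q2=cv2.cvtColor((q*255).astype(np.uint8),cv2.COLOR_GRAY2BGR); cv2.imwrite("pics/bm.png",q2)
for u,v in((404,241),(485,301),(321,437),(244,352)):
    d=R@np.array([(u-K[0,2])/K[0,0],-(v-K[1,2])/K[1,1],-1]); print((e+d*(.02-e[2])/d[2]).round(4))
E
```

```text
22679.0
(array([ 0.6515, -0.0433,  0.0834]), np.float64(0.019)) (array([ 0.6446, -0.0384,  0.0855]), np.float64(0.049))
[0.519  0.1708 0.02  ]
[0.7494 0.1934 0.02  ]
[ 0.7876 -0.2592  0.02  ]
[ 0.5624 -0.2825  0.02  ]
```

```bash
cat >> plan.py <<'E'
BY=.084
ux=np.array([np.cos(BY),np.sin(BY),0]); uy=np.array([-np.sin(BY),np.cos(BY),0])
BC=np.array([.651,-.044,0])
def bpos(by,z,bx=-.002): return BC+ux*bx+uy*by+np.array([0,0,z])
E
python3 - <<'E'
from plan import *; from geo import *
from station import env,effector,solver
def st(t):
    s=env.sense(); B=blade(s); print(t,round(s["t"],2),np.round(B[:3,3],4).tolist(),"roll",np.degrees(np.arctan2(B[2,1],B[2,2])).round(1),np.round(s["wrist_force"],1),np.round(s["joint_positions"],2).tolist())
p,R=cmd(along(-.002,.115),TY); env.movel(p,R,rate=.1)
p,R=cmd(bpos(.074,.115),BY); env.movel(p,R,rate=.1); st("mid")
for th in (25,50,70,80,88,95,100):
    p,R=cmd(bpos(.074,.115),BY,np.radians(th)); print(th,solver.inverse_kinematics(p,R))
shot(9,("side","scene","wrist"))
E
```

```text
mid 15.78 [0.643, 0.0305, 0.1148] roll 0.0 [-0.2  0.1 -3. ] [-1.16, 0.67, 0.88, 1.97, 0.32, 0.96, -2.05]
25 [-0.85055011  0.42895041  0.74263874  2.00971692  0.08633369  0.83337447
 -1.69748367]
50 [-0.54474127  0.43515779  0.73539443  1.99357103 -0.48236682  0.89685916
 -1.02214851]
70 [-0.55126386  0.78359604  1.13657389  1.95477063 -1.06467414  1.39438206
 -0.40714863]
80 [-0.446053    0.9065349   1.13864237  1.91863739 -1.17977961  1.60718481
 -0.282597  ]
88 [-0.31659781  0.92040612  1.01665777  1.88266426 -1.19342188  1.67073592
 -0.24805499]
95 [-0.18479953  0.91883892  0.86731621  1.84685469 -1.18139542  1.69292795
 -0.23825494]
100 [-0.07071248  0.91182399  0.72654407  1.81828221 -1.1555352   1.68596736
 -0.24583091]
```

```bash
python3 -c "
import cv2,numpy as np
cv2.imwrite('pics/c9.png',np.hstack([cv2.resize(cv2.imread('pics/%s9.png'%c),(400,300)) for c in('scene','wrist')]))"
```

```text
(no output)
```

View pics/c9.png

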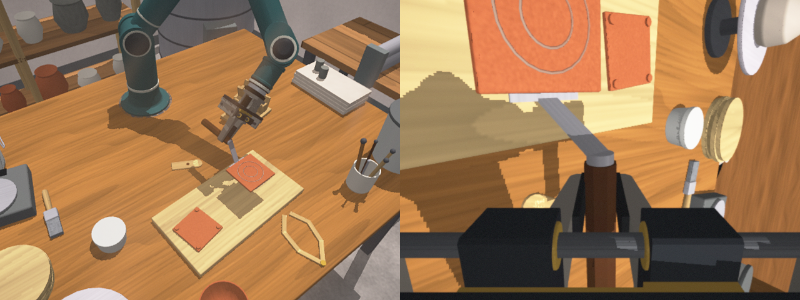

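```bash
cat >> plan.py <<'E'
def st(t,env):
    s=env.sense(); B=blade(s); print(t,round(s["t"],2),np.round(B[:3,3],4).tolist(),"roll",np.degrees(np.arctan2(B[2,1],B[2,2])).round(1),np.round(s["wrist_force"],1),np.round(s["joint_positions"],2).tolist(),round(s["gripper_width"],4)); return s,B
E
python3 - <<'E'
from plan import *; from geo import *
from station import env
for th in (15,30,45,58,70):
    p,R=cmd(bpos(.074,.115),BY,np.radians(th)); env.movel(p,R,rate=.05); st(th,env)
env.pause(.2); st("s",env)
shot(10,("side","scene","wrist"))
cv2.imwrite('pics/c10.png',np.hstack([cv2.resize(cv2.imread('pics/%s10.png'%c),(400,300)) for c in('side','wrist')]))
E
```

```text
15 16.36 [0.6428, 0.0284, 0.1157] roll 15.0 [-0.3 -0.1 -3. ] [-1.0, 0.5, 0.81, 2.0, 0.21, 0.87, -1.87] 0.0213
30 16.78 [0.6423, 0.0294, 0.1142] roll 29.9 [ 0.1  0.2 -2.4] [-0.76, 0.4, 0.7, 2.01, 0.01, 0.82, -1.6] 0.0204
45 17.23 [0.6421, 0.0305, 0.1134] roll 44.9 [-0.6  0.5 -3.3] [-0.48, 0.39, 0.56, 1.99, -0.27, 0.84, -1.25] 0.0214
58 17.62 [0.6422, 0.0307, 0.1134] roll 57.9 [ 0.2  0.6 -3.3] [-0.25, 0.43, 0.46, 1.96, -0.51, 0.92, -0.96] 0.0211
70 17.98 [0.6423, 0.0307, 0.1137] roll 69.9 [-0.1  0.6 -3. ] [-0.06, 0.5, 0.39, 1.93, -0.69, 1.05, -0.74] 0.0211
s 18.18 [0.6428, 0.0324, 0.1157] roll 70.0 [ 0.3 -1.  -3.7] [-0.06, 0.5, 0.39, 1.93, -0.69, 1.05, -0.74] 0.0211
```

View pics/c10.png

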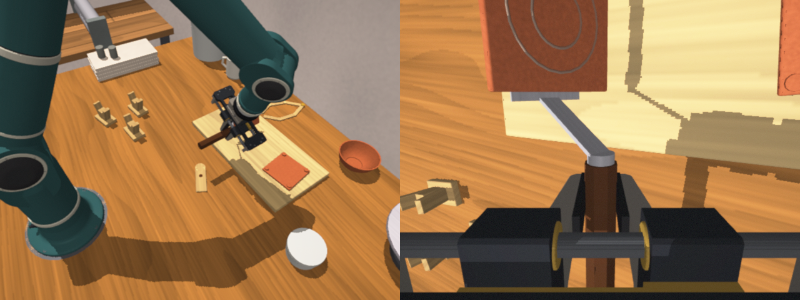

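View pics/scene10.png

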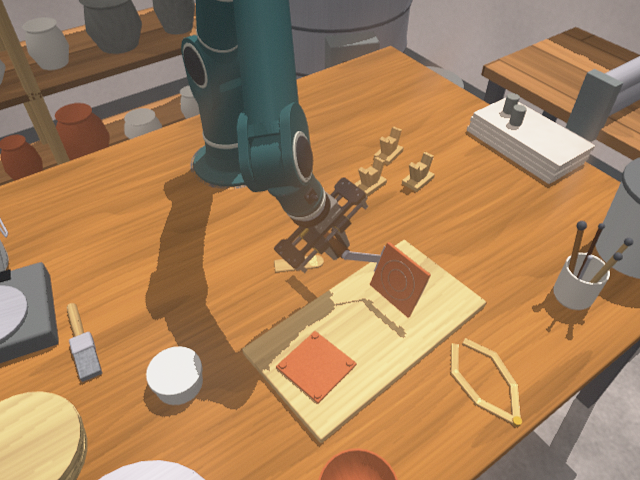

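```bash
python3 - <<'E'
from plan import *; from geo import *
from station import env
def pv(th,h,yb=.074,yp=-.061,zp=.001):
    t=np.radians(th); # keep pivot point lateral fixed at (yb - zp) as at 90deg
    Z=yp*np.sin(t)+zp*np.cos(t); Y=yp*np.cos(t)-zp*np.sin(t)
    return bpos(yb-zp-Y,.020+h-Z)
for th,h in((80,.02),(86,.010)):
    p,R=cmd(pv(th,h),BY,np.radians(th)); env.movel(p,R,rate=.05); st((th,h),env)
for h in(.005,.003,.0015,0.):
    p,R=cmd(pv(86,h),BY,np.radians(86)); env.movel(p,R,rate=.02); env.pause(.15); s,B=st((86,h),env); print(np.round(s["moment"],2), "expect z",pv(86,h)[2].round(4))
shot(11,("side","scene","wrist"))
cv2.imwrite('pics/c11.png',np.hstack([cv2.imread("pics/scene11.png")[200:400,280:500],cv2.imread("pics/wrist11.png")[:200,100:500]]))
E
```

```text
(80, 0.02) 19.01 [0.6422, 0.0399, 0.1] roll 80.0 [ 0.2  0.6 -3.3] [0.06, 0.6, 0.33, 1.9, -0.82, 1.14, -0.59] 0.0209
(86, 0.01) 19.48 [0.6426, 0.0338, 0.0908] roll 86.0 [-0.4  0.1 -2.6] [0.14, 0.68, 0.3, 1.87, -0.87, 1.21, -0.51] 0.0213
(86, 0.005) 20.02 [0.6425, 0.0339, 0.0859] roll 86.0 [ 0.1  0.3 -2.9] [0.14, 0.69, 0.29, 1.87, -0.87, 1.21, -0.5] 0.0213
[-1.32  0.32  0.  ] expect z 0.0858
(86, 0.003) 20.43 [0.6425, 0.0337, 0.0839] roll 86.0 [ 0.9 -0.  -3.3] [0.14, 0.69, 0.29, 1.87, -0.88, 1.2, -0.5] 0.0211
[-1.17  0.25 -0.06] expect z 0.0838
(86, 0.0015) 20.82 [0.6425, 0.0338, 0.0824] roll 86.0 [ 0.  -0.2 -1.9] [0.14, 0.69, 0.29, 1.87, -0.88, 1.2, -0.49] 0.0215
[-1.    0.26  0.07] expect z 0.0823
(86, 0.0) 21.23 [0.6426, 0.0338, 0.0809] roll 86.0 [ 0.4  0.3 -1.3] [0.14, 0.69, 0.29, 1.87, -0.88, 1.2, -0.49] 0.0211
[-0.85  0.16 -0.02] expect z 0.0808
```

View pics/c11.png

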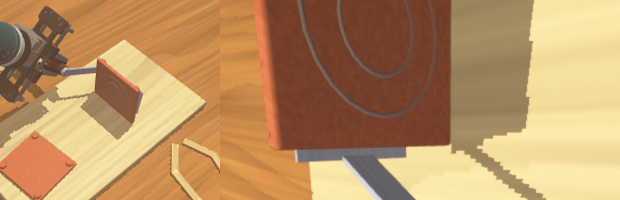

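```bash
python3 - <<'E'
from plan import *; from geo import *
from station import env
def pv(th,h,yb=.074,yp=-.061,zp=.001):
    t=np.radians(th)
    Z=yp*np.sin(t)+zp*np.cos(t); Y=yp*np.cos(t)-zp*np.sin(t)
    return bpos(yb-zp-Y,.020+h-Z)
p,R=cmd(pv(90,0),BY,np.radians(90)); env.movel(p,R,rate=.03); st(90,env)
for th in(94,98):
    p,R=cmd(pv(th,.001,zp=.009),BY,np.radians(th)); env.movel(p,R,rate=.03); st(th,env)
env.pause(.3); st("s",env)
shot(12,("side","scene","wrist"))
cv2.imwrite('pics/c12.png',np.hstack([cv2.resize(cv2.imread('pics/%s12.png'%c),(400,300)) for c in('scene','wrist')]))
E
```

```text
90 21.69 [0.6427, 0.0287, 0.0802] roll 90.0 [ 0.7 -0.4 -1.6] [0.19, 0.74, 0.27, 1.84, -0.9, 1.26, -0.45] 0.021
94 21.98 [0.643, 0.0249, 0.0819] roll 93.9 [ 0.1  0.  -1.7] [0.23, 0.78, 0.26, 1.82, -0.92, 1.31, -0.42] 0.0215
98 22.27 [0.6434, 0.021, 0.0823] roll 97.9 [ 0.   0.9 -0.8] [0.27, 0.82, 0.24, 1.79, -0.93, 1.37, -0.4] 0.0211
s 22.57 [0.6437, 0.0216, 0.0833] roll 98.0 [-1.  -0.7 -1.8] [0.27, 0.82, 0.24, 1.79, -0.93, 1.37, -0.4] 0.0216
```

View pics/c12.png

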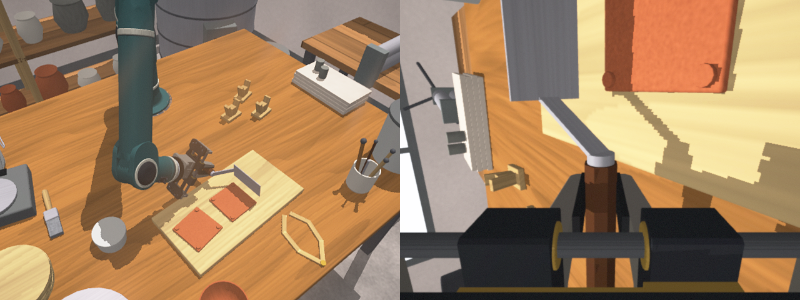

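```bash
python3 - <<'E'
from plan import *; from geo import *
from station import env
p,R=cmd(bpos(.10,.14),BY,np.radians(98)); env.movel(p,R,rate=.08); st("up",env)
for th,z in((70,.15),(40,.15),(0,.15)):
    p,R=cmd(bpos(.12,z),BY,np.radians(th)); env.movel(p,R,rate=.08); st(th,env)
p,R=cmd([.58,.30,.12],.15); env.movel(p,R,rate=.2); env.pause(.2); st("away",env)
shot(13,("side","scene","wrist"))
x,y=proj("scene",[.65,-.04,.02]).astype(int); a=cv2.resize(cv2.imread("pics/scene13.png")[y-100:y+100,x-133:x+133],(400,300))
cv2.imwrite('pics/c13.png',np.hstack([a,cv2.resize(cv2.imread('pics/wrist13.png'),(400,300))]))
E
```

```text
up 23.71 [0.6405, 0.0552, 0.1396] roll 98.0 [ 0.3 -0.7 -1.6] [0.22, 0.7, 0.24, 1.84, -0.93, 1.38, -0.48] 0.0213
70 24.35 [0.6384, 0.0753, 0.1496] roll 70.1 [-0.1 -0.1 -0.8] [-0.12, 0.42, 0.36, 1.94, -0.66, 1.05, -0.86] 0.0214
40 25.08 [0.6384, 0.0732, 0.1485] roll 40.0 [ 0.5 -0.3 -1.9] [-0.58, 0.31, 0.51, 1.97, -0.08, 0.9, -1.54] 0.0209
0 25.99 [0.6391, 0.0725, 0.1503] roll 0.1 [ 0.2  0.5 -1. ] [-1.06, 0.55, 0.64, 1.9, 0.45, 1.14, -2.2] 0.0213
away 27.48 [0.5804, 0.2988, 0.1203] roll 0.0 [ 0.2  0.  -0.9] [-1.27, 0.69, 0.52, 1.7, 0.3, 1.34, -2.35] 0.0212
```

View pics/c13.png

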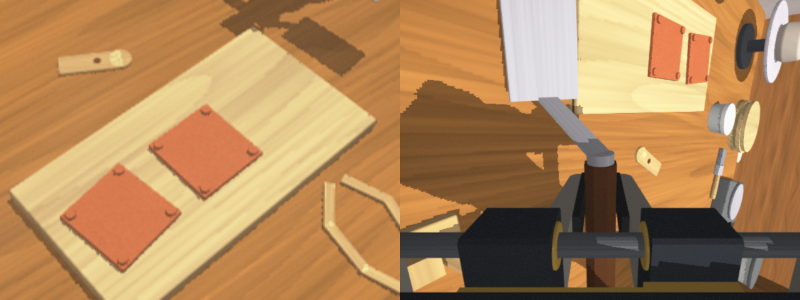

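```bash
python3 - <<'E'
from geo import *
for c in("scene","side"):
    for n in(0,13):
        im=cv2.imread(f"pics/{c}{n}.png"); f=im.astype(float); m=((f[...,2]>140)&(f[...,1]/f[...,2]<TH[c])).astype(np.uint8); m=cv2.morphologyEx(m,cv2.MORPH_CLOSE,np.ones((3,3)))
        for p in([.645,-.03,.028],[.667,-.187,.028]):
            q=comp(m,c,p)
            if q is not None and q.sum()<9000: print(c,n,q.sum(),fit({c:q},p[:2]+[.1],.11,.11,.028,.028))
d=np.load("pics/scene13.npy"); P=cloud("scene",d); 
for p in([.645,-.03,.028],[.645,-.05,.028],[.62,-.02,.028],[.667,-.187,.028]):
    u,v=proj("scene",p).astype(int); print(P[v,u].round(4))
E
python3 - <<'E'
import cv2
from geo import *
loadw(13)
def corners(n):
    im=cv2.imread(f"pics/wrist{n}.png"); m=greymask(im)
    l=cv2.connectedComponents(m)[1]; m=(l==l[100,220])
    print(n,[ (int(np.where(m[r])[0].min()),int(np.where(m[r])[0].max())) for r in(10,50,100,140)], int(np.where(m[:,200])[0].max()))
corners(3);corners(13)
E
```

```text
scene 0 2908.0 (array([ 0.6687, -0.1865,  0.2027]), np.float64(0.062))
scene 13 2405.0 (array([ 0.654 , -0.0365,  0.0966]), np.float64(0.063))
scene 13 2912.0 (array([ 0.6687, -0.1867,  0.1993]), np.float64(0.062))
side 0 2284.0 (array([ 0.6677, -0.1855,  0.2192]), np.float64(0.079))
side 13 1772.0 (array([ 0.6521, -0.0359,  0.1048]), np.float64(0.082))
side 13 2290.0 (array([ 0.6676, -0.1853,  0.2091]), np.float64(0.077))
[ 0.6447 -0.0318  0.0297]
[ 0.6462 -0.0516  0.0337]
[ 0.6176 -0.0203  0.0285]
[ 0.6656 -0.1883  0.0285]
3 [(159, 281), (163, 282), (169, 283), (172, 284)] 161
13 [(160, 281), (163, 283), (168, 283), (172, 284)] 161
```

```bash
python3 - <<'E'
from plan import *; from geo import *
from station import env
g=np.load("grip.npz"); p0,R0=g["p"],g["R"]
env.reach(p0+[0,0,.07],R0); env.pause(.2); st("above",env)
env.movel(p0+[0,0,.012],R0,rate=.08); env.pause(.2); s,B=st("low",env)
e=s["ee_pos"]-(p0+[0,0,.012]); print(e.round(4))
for h in(.006,.003,.0015,.0005):
    env.movel(p0+[0,0,h],R0,rate=.02); s,B=st(h,env)
env.pause(.1); s,B=st("end",env)
shot(14,("side","scene","wrist"))
x,y=proj("scene",[.45,.37,.03]).astype(int); a=cv2.resize(cv2.imread("pics/scene14.png")[y-75:y+75,x-100:x+100],(400,300))
cv2.imwrite('pics/c14.png',np.hstack([a,cv2.resize(cv2.imread('pics/wrist14.png'),(400,300))]))
E
```

```text
above 28.34 [0.5511, 0.3994, 0.072] roll -0.0 [-0.1  0.2 -1.2] [-1.34, 0.81, 0.46, 1.57, 0.24, 1.37, -2.41] 0.0213
low 29.42 [0.5502, 0.4012, 0.0136] roll 0.0 [ 0.7  0.2 -1.3] [-1.33, 0.89, 0.44, 1.58, 0.22, 1.3, -2.44] 0.0213
[0.0002 0.0003 0.0005]
0.006 29.87 [0.5499, 0.4006, 0.0068] roll -0.0 [ 0.2 -0.1 -0.9] [-1.33, 0.9, 0.44, 1.58, 0.22, 1.29, -2.44] 0.0213
0.003 30.17 [0.5499, 0.4007, 0.0038] roll -0.0 [-0.6  0.3 -1.3] [-1.33, 0.91, 0.43, 1.57, 0.22, 1.28, -2.44] 0.0215
0.0015 30.42 [0.5499, 0.4008, 0.0024] roll -0.0 [-0.1 -0.8 -1.5] [-1.33, 0.91, 0.43, 1.57, 0.22, 1.28, -2.44] 0.0214
0.0005 30.67 [0.55, 0.4008, 0.0015] roll -0.0 [ 0.7 -0.5 -0.5] [-1.33, 0.91, 0.43, 1.57, 0.22, 1.28, -2.44] 0.0214
end 30.77 [0.55, 0.4008, 0.0015] roll 0.0 [ 0.5  0.3 -1.6] [-1.33, 0.91, 0.43, 1.57, 0.22, 1.28, -2.44] 0.021
```

View pics/c14.png

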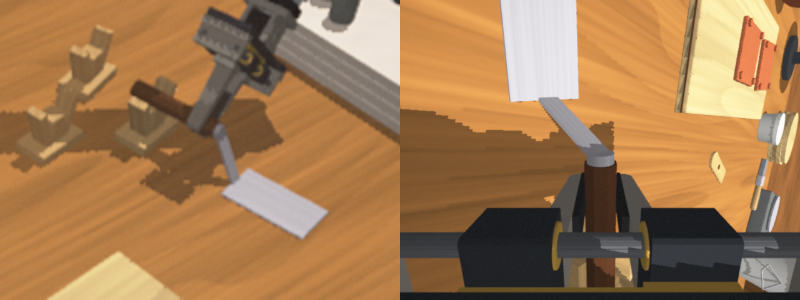

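```bash
python3 - <<'E'
from plan import *; from geo import *
from station import env,effector
g=np.load("grip.npz"); p0,R0=g["p"],g["R"]
env.movel(p0+[0,0,-.0003],R0,rate=.02); env.pause(.1); st("down",env)
effector.release(); st("rel",env)
p=np.array(env.sense()["ee_pos"]); env.movel(p-R0[:,1]*.14,R0,rate=.12); env.pause(.3); st("back",env)
shot(15,("side","scene","wrist"))
x,y=proj("scene",[.45,.37,.03]).astype(int); a=cv2.resize(cv2.imread("pics/scene15.png")[y-75:y+75,x-100:x+100],(400,300))
cv2.imwrite('pics/c15.png',np.hstack([a,cv2.resize(cv2.imread('pics/wrist15.png'),(400,300))]))
im=cv2.imread("pics/wrist15.png"); b,f=fit({"wrist":comp(greymask(im),"wrist",[.55,.4,.002])},[.55,.4,.2],.116,.064,0,.002); print(b,f)
from station import tip_of
for c in("scene","side"): print([np.round(tip_of(c,n)[0]["at"],3).tolist() for n in("turner_blade","turner_grip","wax_tub","rib")])
E
```

```text
down 31.27 [0.5501, 0.4008, 0.001] roll -0.0 [0.5 0.6 1.6] [-1.33, 0.91, 0.43, 1.57, 0.22, 1.28, -2.44] 0.0213
rel 32.38 [0.55, 0.4008, 0.0007] roll -0.0 [ 0.4  0.7 -0.1] [-1.33, 0.91, 0.43, 1.57, 0.22, 1.28, -2.44] 0.0915
back 34.0 [0.5301, 0.4975, 0.0995] roll -0.0 [-0.1 -0.7 -0.3] [-1.37, 0.88, 0.43, 1.34, 0.19, 1.56, -2.42] 0.0917
[0.5503 0.4004 0.2055] 0.092
[[0.546, 0.402, -0.004], [0.435, 0.377, 0.061], [0.54, -0.408, -0.0], [0.417, -0.064, 0.0]]
[[0.55, 0.397, 0.002], [0.432, 0.378, 0.061], [0.54, -0.418, -0.0], [0.417, -0.063, -0.001]]
```

View pics/c15.png

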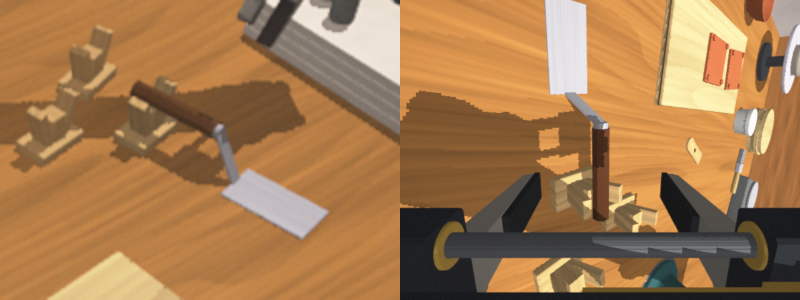

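View pics/side15.png

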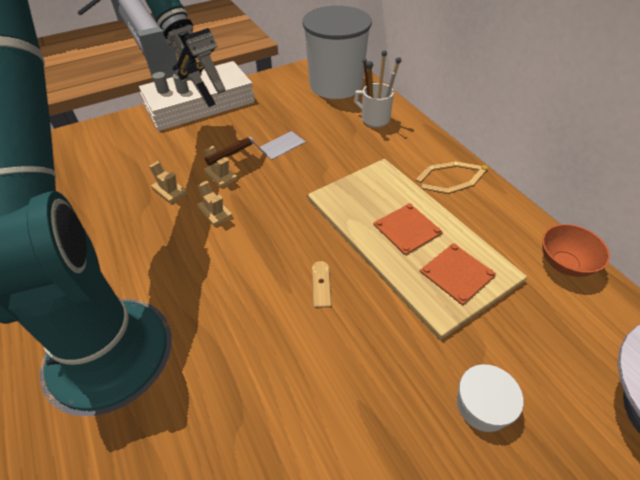

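```bash
python3 -c "
from station import workorder,env
print(workorder.finish_job()); print(env.sense()['t'])"
```

```text
the job is handed in; nothing more can be done
None
the job is handed in; nothing more can be done
```

The trivet is turned feet-up in the middle of the board, and the turner is back on its rest. I handed the job in at about 34 s.

**What I did:**
- **Which rest:** Of the three tool rests, I used the one holding the turner, which is the farthest from the base.
- **Pick-up:** I gripped the handle leaning 45° to the left and slid the blade in between the feet, about 1.3 mm clear of the board. I then lifted the trivet and carried it over the middle.
- **Flip:** I rolled the wrist to 86° and set the trivet's lower edge on the board, where the load came off the blade. I rolled on until it toppled onto its face, clear of the fingers.

**Last checks:**
- **Turned trivet:** It lies flat with its feet up at about (0.653, −0.036) m, roughly 8 mm from the board's centre and wholly on the board. It is well clear of the finished trivet.
- **Things to leave alone:** The finished trivet stayed put to within 1 mm. The tub and rib readings are unchanged within the networks' error.
- **Turner:** The blade is back at (0.550, 0.400) m, flat on the bench, and the handle is in the notch. The hand is open, well away from the turner and touching nothing.
- **Disagreement:** Before the slide-in, the fixed cameras put the trivet about 2–3 mm to the right of where the wrist camera did. I shifted the path about 1 mm that way, and the blade went in without contact.

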